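Set the telescopic length stop to its mark and close its cam with one hand

ROBOT

A 6-joint arm with a two-finger parallel gripper is mounted at the origin on the work surface; the furniture and walls round the work are solid. World frame = base frame: x ahead of the robot, y to its left, z up, the work surface at z = 0. Lengths are in m, angles in degrees, forces in N, time in s.
With the tool pointing down it reaches from about 0.4 to 0.825 m from the base axis. Payload 7 kg.
Tool frame: the origin (TCP) lies on the centre line of the jaws, within the pads' length; the fingertips stand 22 mm ahead of it and the grasp point (between the pads) lies 3 mm ahead of it; z points along the fingers, y is the line along which they close (so a half turn about z gives the same grasp; the last joint's range is limited). The gripper opens to 88 mm and grips with 3 to 60 N. Pads are 19 mm wide; open, the fingers measure 130 mm over their backs; the gripper's body (78 mm by 193 mm) begins 47 mm behind the grasp point.
Start: joints at [-49.326, 20.546, 0.682, 0, -70.136, -16.507], TCP at [0.276, -0.616, 0.249] pointing down, gripper open.
Joint ranges: [-176.03, 176.03], [-82.01, 121.73], [-58.28, 71.71], [-173.87, 95.51], [-174.79, -0.11], [-173.66, 173.66]. Speed limits (degrees/s): [136.94, 136.94, 172.46, 180, 180, 180].

INTERFACE

Orientations are given as [roll, pitch, yaw] about the fixed x, y, z axes, in that order (R = Rz(yaw) Ry(pitch) Rx(roll)).
In Python, from plant import get_state, cams, r gives the robot as it stands.
- The arm moves only by the tool apply_moves, never from a script. Its argument "targets" is a list of rows, each an object with "dp": the shift along the world's x, y, z in m, a list of three; "yaw": the turn about the world's z in degrees. In form: [{"dp": [x, y, z], "yaw": yaw}, ...]. A call has 1 to 20 rows; each row is the pose to reach, as a shift and turn from the pose commanded when the call began; what a row does not reach only later rows make up. A row lasts 1/12 s, in which the tool goes at most 41.7 mm and 7.16 degrees, less where a joint would pass 70% of its speed; a pose out of reach is approached as far as the arm can. A call with a gripper value outside its range is refused whole. "grip" is the gripper command: -1 is fully open, 1 is shut, values between are in proportion, set as the call begins (left out, the last holds). The fingers move at their own pace and stop on an object; "squeeze" is the grip in N (left out, the last holds). Time passes only in rows, so rows that repeat a pose let the fingers close. It gives the time, the measured TCP pose, the force, the opening and the grip force at its end, in the units of the state.
- get_state(): the state, without advancing time (a new reading comes with each control period).
- cams.capture(name): name is "side" or "top"; returns a dict with "image" (400x640x3 uint8, red, green, blue), "range_z" (400x640 float32, m along the optical axis (not along the pixel's ray), 0 where there is no reading), "fx", "fy", "cx", "cy" (pixels), "R" (3x3) and "t" (3): a world point X has camera coordinates R X + t. Camera axes: x right, y down, z forward; pixel columns grow to the right and rows downward; lengths in m; the calibration is good to about 2 mm. A picture is of the moment at which its call begins.
- r.close_job(): hands the job in; it is judged then, once.
The state is a dict: "time_s": time; "joints": joint angles; "qd": joint speeds; "joint_torque": joint torques, N m; "tcp_pos": TCP position; "eef_rot": TCP orientation; "contact_force": force on the tool from outside, world axes, zero at the start; "moment": the same for the moment, N m; "gripper_width": finger opening in m; "gripper_force": force on a finger pad.
Only numpy, scipy, OpenCV 4.12 (cv2) and the standard library are available. Lean on these libraries where they do the work, as an engineer would, in place of code of your own. Each camera call takes 0.05 s, during which the arm holds its last target. There are 200 camera calls.

TASK

Set the telescopic length stop on the saw table: with its cam still open, draw the sprung leg out by its upright horn until its pointer stands at the pointer of the mark rider, and while holding it there pinch the cam's thumb tab toward the horn until the cam is fully closed. Finish still holding: keep the horn and the tab pinched between the fingers with the leg at the mark, do not let go. Leave the mark rider, the oak batten and the folding rule beside the rail where they are.

Things in the scene. Friction and masses are not known exactly. Their poses are not given: they have to be found in the camera images.
- stop_rail: Telescopic length stop: aluminium channel rail with black end caps, 42 wide (x), 240 long (y), 33 high, fixed to the table by two magnets on its far side. Origin: centre of its underside on the table, z up. Its own +y axis is the direction in which the leg slides out (the end with the upright stop foot, roughly to the robot's left).
- leg (a joint): Travel of the steel leg along the rail's +y, m: 0 (fully in, its start) to 0.14. A spring draws it in with about 3.5 to 5 N: let go, it runs back to 0; the closed cam does not hold it against the spring. It carries the head: a 28 mm wide plate with horn, pillar and cam on it. Beside the two upright plates nothing within a finger's reach stands above z = 0.044 (pillar between them: 0.070).
- horn_face (a point): Centre of the outer face (looks to the rail's -y), z = 0.068, of the horn: upright steel plate fixed on the leg, 26 wide (rail x), 8 thick (rail y), from z = 0.040 to 0.090, the one of the two plates nearer to the rail's -y end. The rules call the horn leg_c0. One finger pushes here toward +y to draw the leg out; 25 mm are free beyond it.
- cam (a joint): Opening of the cam slide on the leg, m: 0 = fully closed on its stop, 0.018 = fully open; starts 0.012 to 0.018 open. It closes toward the rail's -y, toward the horn: pinching horn and thumb tab together between the fingers closes it. Friction about 6 N, no spring: it stays where left.
- tab_face (a point): Centre of the outer face (looks to the rail's +y), z = 0.068, of the cam's thumb tab: an upright steel plate like the horn (26 wide, 8 thick, top z = 0.090) on the other side of the small pillar; the rules call it cam_c0. From horn_face to tab_face it is 40 mm with the cam closed, up to 58 mm open.
- pointer (a point): Tip of the small steel pointer that sticks out of the leg's head toward the robot's side of the rail; moves with the leg. z = 0.038. 20 mm ahead (+y) of horn_face.
- mark (a point): The length mark: tip of the like pointer on the small dark steel rider clipped to the rail's robot-side wall (rider 12x14 mm, top z = 0.040). The leg is at the mark when the two tips stand face to face, i.e. no offset along the rail's y. The rider is stiff and must stay where it is; it lies 60 to 115 mm from where the leg's pointer starts.
- long_offcut: Bystander: oak batten 34x160x19 mm lying beside the far side of the rail; origin at the centre of its underside.
- folding_ruler: Bystander: closed yellow folding rule 18x235x18 mm lying beside the near side of the rail; origin at the centre of its underside.

How it is judged (in metres and radians):
On the way:
1. the leg is held at the mark (pointers within 5 mm) by a finger on the horn, with the cam still open (more than 8 mm) (y of pointer in the frame of mark between -0.005 and 0.005 m and value of joint cam above 0.008 m and contact force between the fingers and leg_c0 above 1 N), for 0.1 s.
At the end, for the whole second after the job is handed in: The leg's pointer is within 5 mm of the mark along the rail, the cam is fully closed (opening under 1.5 mm), and the fingers still pinch the horn and the thumb tab with more than 5 N each (y of pointer in the frame of mark between -0.005 and 0.005 m and value of joint cam below 0.0015 m and contact force between the fingers and leg_c0 above 5 N and contact force between the fingers and cam_c0 above 5 N); the arm keeps its last pose, push and grip.
It fails at once if the cam was more than half closed (opening under 6 mm) while the leg was more than 10 mm off the mark (value of joint cam below 0.006 m and not (y of pointer in the frame of mark between -0.01 and 0.01 m)).
It fails at once if the mark rider was shifted by more than 4 mm (distance of mark from where it was at the start of the episode above 0.004 m).
It fails at once if the oak batten or the folding rule beside the rail was moved by more than 20 mm (distance of any of long_offcut, folding_ruler from where it was at the start of the episode above 0.02 m).
It also fails if it takes over 35 s, if anything falls off the work surface, if the arm or the gripper's body presses on something with over 40 N, if the wrist force passes 120 N, or if a joint passes its speed limit or range.

## Working session

There is one attempt and no reset: what is moved stays moved. The work goes in short steps, Python scripts to look and compute and a tool call to move; the robot and the scene stay as the last step left them, time stands still between calls to the robot, and variables do not carry over. Pictures are saved under pics/ and viewed, at most 10 in all, crops included, and the job is handed in when it is done.

Besides the shell and the picture viewer there is one more tool, called after ">>>" by a JSON object that holds its "fn" and its "kwargs". apply_moves: Moves the arm, as the interface text tells. Its arguments: {"type":"object","properties":{"targets":{"type":"array","items":{"type":"object","properties":{"dp":{"type":"array","items":{"type":"number"}},"yaw":{"type":"number"}}}},"grip":{"type":"number"},"squeeze":{"type":"number"}},"required":["targets"]}

```bash
mkdir -p pics
cat > h.py <<'E'
import numpy as np, cv2
from plant import get_state, cams, r
def cap(n,f):
    c=cams.capture(n); np.savez('pics/'+f+'.npz',**c); cv2.imwrite('pics/'+f+'.png',c['image'][:,:,::-1]); return c
def pt(c,u,v,z=None):
    d=np.array([(u-c['cx'])/c['fx'],(v-c['cy'])/c['fy'],1.]); R,t=c['R'],c['t']
    o=-R.T@t; w=R.T@d
    s=(z-o[2])/w[2] if z is not None else c['range_z'][int(v),int(u)]
    return o+s*w
E
python3 - <<'E'
from h import *
s=get_state(); print(s['time_s'],s['tcp_pos'],s['eef_rot'],s['gripper_width'])
for n in('top','side'):
    c=cap(n,n+'0'); print(n,c['fx'],-c['R'].T@c['t'])
E
```

```text
0.0 [ 0.27613202 -0.61543212  0.24764633] [ 1.79907822e+02 -5.20612070e-03 -1.55843168e+02] 0.0876370083020893
top 486.71352059781645 [ 0.41392106 -0.06853517  0.93009519]
side 487.877443585879 [0.3402641  0.5463505  0.66284455]
```

View pics/top0.png

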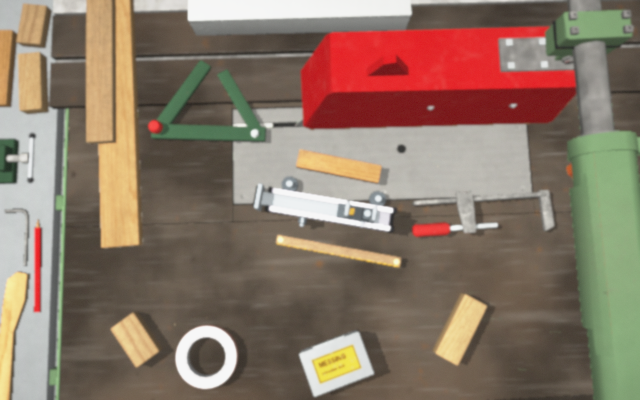

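View pics/side0.png

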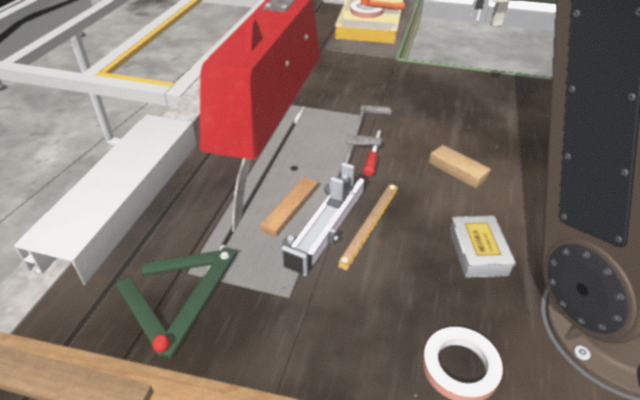

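Run:
```python
import cv2
a=cv2.imread('pics/top0.png')[170:250,245:405]; cv2.imwrite('pics/tc.png',cv2.resize(a,None,fx=5,fy=5,interpolation=cv2.INTER_CUBIC))
a=cv2.imread('pics/side0.png')[150:280,270:400]; cv2.imwrite('pics/sc.png',cv2.resize(a,(598,598),interpolation=cv2.INTER_CUBIC))
```

```text
(no output)
```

View pics/tc.png

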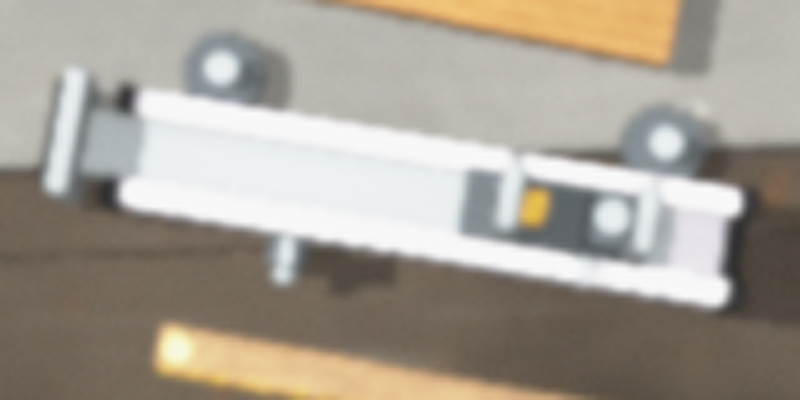

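View pics/sc.png

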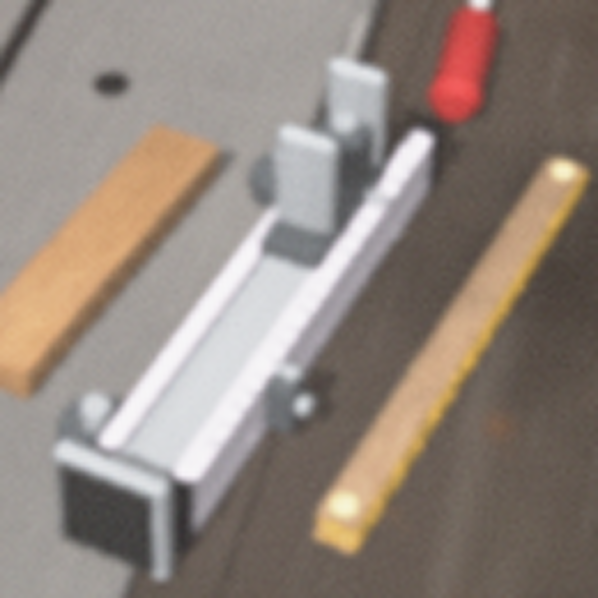

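Top crop: the rider tip is near (283,280), the leg pointer near (590,270), the tab plate at about (512,190) and the horn plate at about (650,220). The side crop shows the rider at (295,400), the leg pointer at about (385,195) and the cam open.

Run:
```python
from h import *
T=dict(np.load('pics/top0.npz'));S=dict(np.load('pics/side0.npz'))
def t(U,V,z): return pt(T,245+(U+.5)/5-.5,170+(V+.5)/5-.5,z)
def s(U,V,z): return pt(S,270+(U+.5)/4.6-.5,150+(V+.5)/4.6-.5,z)
n0,n1,f0,f1=t(130,195,.033),t(728,292,.033),t(140,103,.033),t(742,200,.033)
for p in(n0,n1,f0,f1):print(p.round(4))
d=(n0-n1)+(f0-f1);d/=np.linalg.norm(d);th=np.arctan2(-d[0],d[1]);print('rail yaw',np.degrees(th))
ex=np.array([d[1],-d[0],0]);o=(n0+n1+f0+f1)/4;o[2]=0;print('o',o)
L=lambda p:(np.round([(p-o)@ex,(p-o)@d,p[2]],4))
for nm,p in dict(mark=t(284,280,.038),marks=s(308,403,.038),lp=t(590,272,.038),lps=s(388,197,.038),horntop=t(655,185,.09),horntop2=t(650,250,.09),tabtop=t(517,160,.09),tabtop2=t(510,225,.09),horns=s(358,67,.09),hornsL=s(331,62,.09),hornsR=s(386,73,.09),tabL=s(281,129,.09),tabR=s(337,138,.09),rule0=t(175,350,.018),bat=t(670,60,.019)).items(): print(nm,p.round(4),L(p))
# depth points of plates
for n,C in(('top',T),('side',S)):
    v,u=np.mgrid[0:400,0:640];z=C['range_z']
    X=np.stack([(u-C['cx'])/C['fx']*z,(v-C['cy'])/C['fy']*z,z],-1).reshape(-1,3)[z.ravel()>0]
    P=(X-C['t'])@C['R']; q=np.stack([(P-o)@ex,(P-o)@d,P[:,2]],1)
    m=(abs(q[:,0])<.03)&(abs(q[:,1])<.14)&(q[:,2]>.06)&(q[:,2]<.1)
    Q=q[m]; print(n,len(Q)); h,e=np.histogram(Q[:,1],bins=np.arange(-.14,.0,.004)); print([(round(float(b),3),int(a)) for a,b in zip(h,e) if a]); print('x med',np.median(Q[:,0]))
```

```text
[0.5065 0.0124 0.033 ]
[ 0.4641 -0.2073  0.033 ]
[0.5407 0.0081 0.033 ]
[ 0.4979 -0.2142  0.033 ]
rail yaw -10.909517985615533
o [ 0.50229565 -0.10027037  0.        ]
mark [ 0.473  -0.0439  0.038 ] [-0.0395  0.0498  0.038 ]
marks [ 0.4705 -0.0297  0.038 ] [-0.0446  0.0633  0.038 ]
lp [ 0.4726 -0.1563  0.038 ] [-0.0186 -0.0606  0.038 ]
lps [ 0.4674 -0.154   0.038 ] [-0.0241 -0.0594  0.038 ]
horntop [ 0.4987 -0.175   0.09  ] [ 0.0106 -0.074   0.09  ]
horntop2 [ 0.4762 -0.1722  0.09  ] [-0.012  -0.0756  0.09  ]
tabtop [ 0.5089 -0.1274  0.09  ] [ 0.0116 -0.0254  0.09  ]
tabtop2 [ 0.4863 -0.1241  0.09  ] [-0.0112 -0.0264  0.09  ]
horns [ 0.4866 -0.1716  0.09  ] [-0.0019 -0.073   0.09  ]
hornsL [ 0.4981 -0.1718  0.09  ] [ 0.0095 -0.071   0.09  ]
hornsR [ 0.4746 -0.1708  0.09  ] [-0.0138 -0.0745  0.09  ]
tabL [ 0.507  -0.1242  0.09  ] [ 0.0091 -0.0226  0.09  ]
tabR [ 0.4841 -0.1248  0.09  ] [-0.0132 -0.0276  0.09  ]
rule0 [ 0.4493 -0.002   0.018 ] [-0.0706  0.0864  0.018 ]
bat [ 0.5533 -0.1918  0.019 ] [ 0.0674 -0.0802  0.019 ]
top 266
[(-0.08, 5), (-0.076, 36), (-0.072, 50), (-0.068, 26), (-0.064, 30), (-0.06, 28), (-0.056, 9), (-0.04, 4), (-0.036, 1), (-0.032, 6), (-0.028, 35), (-0.024, 36)]
x med -0.0007000420177133218
side 414
[(-0.076, 15), (-0.072, 97), (-0.068, 50), (-0.064, 18), (-0.06, 21), (-0.056, 25), (-0.028, 15), (-0.024, 114), (-0.02, 58), (-0.016, 1)]
x med -0.003200279303081935
```

Run:
```python
import cv2,numpy as np
a=cv2.imread('pics/top0.png');b=cv2.imread('pics/side0.png')
f=lambda i:cv2.resize(i,(400,300),interpolation=cv2.INTER_CUBIC)
# each 32x24 or 40x30
cv2.imwrite('pics/q.png',np.vstack([np.hstack([f(a[207:231,286:318]),f(a[210:234,346:378])]),np.hstack([f(b[221:245,320:352]),f(b[181:205,336:368])])]))
```

```text
(no output)
```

View pics/q.png

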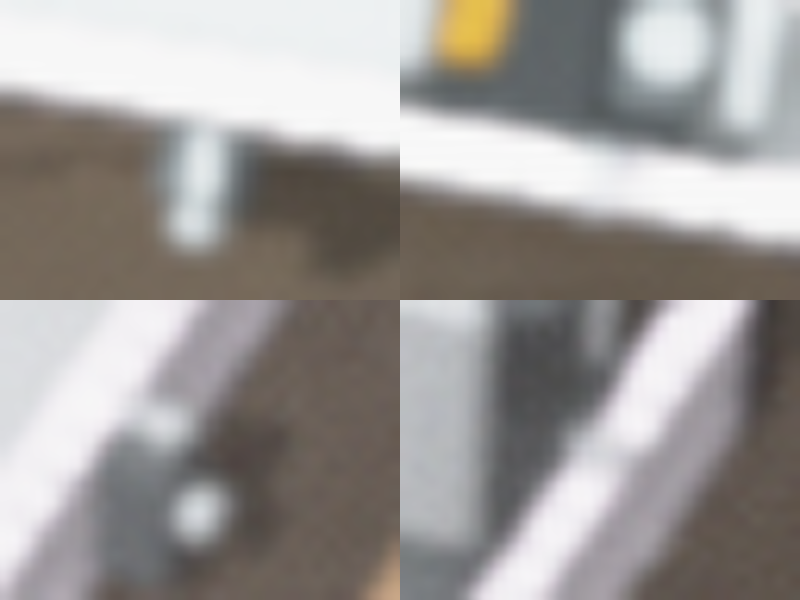

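Run:
```python
from h import *
T=dict(np.load('pics/top0.npz'));S=dict(np.load('pics/side0.npz'))
th=np.radians(-10.91);d=np.array([-np.sin(th),np.cos(th),0]);ex=np.array([d[1],-d[0],0]);o=np.array([.5023,-.1003,0])
g=lambda C,u0,v0,U,V:pt(C,u0+(U+.5)/12.5-.5,v0+(V+.5)/12.5-.5,.039)
for n,p in dict(mt=g(T,286,207,202,140),mt2=g(T,286,207,200,165),ms=g(S,320,221,155,112),ms2=g(S,320,221,165,122),lt=g(T,346,210,207,170),lt2=g(T,346,210,203,200),ls=g(S,336,181,188,150),ls2=g(S,336,181,205,155)).items(): print(n,p.round(4),((p-o)@ex).round(4),((p-o)@d).round(4))
```

```text
mt [ 0.4873 -0.0449  0.039 ] -0.0252 0.0516
mt2 [ 0.4836 -0.0445  0.039 ] -0.0289 0.0513
ms [ 0.4829 -0.0448  0.039 ] -0.0296 0.0509
ms2 [ 0.481  -0.0432  0.039 ] -0.0317 0.052
lt [ 0.4741 -0.1553  0.039 ] -0.0172 -0.0593
lt2 [ 0.4698 -0.1545  0.039 ] -0.0217 -0.0594
ls [ 0.4734 -0.1508  0.039 ] -0.0188 -0.0551
ls2 [ 0.4706 -0.1504  0.039 ] -0.0216 -0.0552
```

Run:
```python
from h import *
T=dict(np.load('pics/top0.npz'));S=dict(np.load('pics/side0.npz'))
for u,v in[(350,120),(440,120),(540,115),(390,80),(520,50),(595,80),(600,200),(620,300),(600,390),(575,250),(300,15),(455,220),(545,200)]: print(u,v,pt(T,u,v).round(3))
print('side')
for u,v in[(240,145),(205,100),(310,50),(590,100),(240,215),(590,280)]: print(u,v,pt(S,u,v).round(3))
```

```text
350 120 [ 0.623 -0.128  0.199]
440 120 [ 0.623 -0.271  0.185]
540 115 [ 0.623 -0.423  0.197]
390 80 [ 0.647 -0.175  0.303]
520 50 [ 0.68  -0.348  0.313]
595 80 [ 0.61  -0.401  0.384]
600 200 [ 0.468 -0.384  0.398]
620 300 [ 0.359 -0.392  0.403]
600 390 [ 0.262 -0.374  0.379]
575 250 [ 0.414 -0.373  0.358]
300 15 [ 0.868 -0.052  0.062]
455 220 [ 0.477 -0.337  0.001]
545 200 [ 0.51  -0.507  0.013]
side
240 145 [ 0.649 -0.059  0.181]
205 100 [ 0.711 -0.077  0.247]
310 50 [ 0.624 -0.387  0.204]
590 100 [0.194 0.053 0.404]
240 215 [ 0.674 -0.07   0.   ]
590 280 [0.139 0.123 0.22 ]
```

Run:
```python
from h import *
S=dict(np.load('pics/side0.npz'));T=dict(np.load('pics/top0.npz'))
for X in[(.61,-.401,.384),(.468,-.384,.398),(.359,-.392,.403),(.262,-.374,.379),(.276,-.615,.25),(0.1,-.2,.4)]:
  for C in(S,T):
    p=C['R']@X+C['t']; print(X,(C['cx']+C['fx']*p[0]/p[2]).round(),(C['cy']+C['fy']*p[1]/p[2]).round(),p[2].round(2))
v,u=np.mgrid[0:400:10,540:640:6]
for vv in(20,60,120,170,250,320,390): print(vv,[(uu,*pt(T,uu,vv).round(3)[:].tolist()) for uu in(570,585,600,615,630,639)])
```

```text
(0.61, -0.401, 0.384) 318.0 -42.0 0.92
(0.61, -0.401, 0.384) 595.0 80.0 0.57
(0.468, -0.384, 0.398) 392.0 -42.0 0.87
(0.468, -0.384, 0.398) 600.0 200.0 0.54
(0.359, -0.392, 0.403) 456.0 -41.0 0.85
(0.359, -0.392, 0.403) 621.0 300.0 0.52
(0.262, -0.374, 0.379) 510.0 -18.0 0.83
(0.262, -0.374, 0.379) 600.0 390.0 0.53
(0.276, -0.615, 0.25) 488.0 6.0 1.09
(0.276, -0.615, 0.25) 720.0 348.0 0.66
(0.1, -0.2, 0.4) 641.0 19.0 0.66
(0.1, -0.2, 0.4) 456.0 569.0 0.49
20 [(570, 0.68, -0.373, 0.393), (585, 0.679, -0.39, 0.394), (600, 0.678, -0.406, 0.396), (615, 0.679, -0.426, 0.393), (630, 0.871, -0.717, 0.001), (639, 0.871, -0.735, 0.001)]
60 [(570, 0.658, -0.405, 0.327), (585, 0.636, -0.394, 0.38), (600, 0.634, -0.408, 0.385), (615, 0.788, -0.678, 0.001), (630, 0.787, -0.707, 0.002), (639, 0.787, -0.726, 0.001)]
120 [(570, 0.667, -0.575, 0.003), (585, 0.565, -0.39, 0.374), (600, 0.562, -0.401, 0.385), (615, 0.665, -0.665, 0.002), (630, 0.665, -0.696, -0.001), (639, 0.664, -0.712, 0.002)]
170 [(570, 0.516, -0.397, 0.317), (585, 0.503, -0.376, 0.388), (600, 0.501, -0.387, 0.399), (615, 0.499, -0.398, 0.407), (630, 0.499, -0.417, 0.404), (639, 0.564, -0.702, -0.0)]
250 [(570, 0.414, -0.552, 0.002), (585, 0.413, -0.372, 0.38), (600, 0.413, -0.38, 0.395), (615, 0.412, -0.392, 0.402), (630, 0.412, -0.406, 0.406), (639, 0.412, -0.418, 0.403)]
320 [(570, 0.284, -0.542, -0.002), (585, 0.335, -0.369, 0.371), (600, 0.337, -0.377, 0.386), (615, 0.338, -0.386, 0.4), (630, 0.339, -0.398, 0.406), (639, 0.338, -0.408, 0.406)]
390 [(570, 0.159, -0.528, 0.003), (585, 0.159, -0.555, 0.003), (600, 0.262, -0.374, 0.379), (615, 0.266, -0.381, 0.395), (630, 0.267, -0.392, 0.403), (639, 0.414, -0.069, 0.93)]
```

```bash
python3 - <<'E'
import cv2
a=cv2.imread('pics/top0.png')[0:400,480:640]; cv2.imwrite('pics/tube.png',cv2.resize(a,None,fx=1.5,fy=1.5))
E
ls; ls *.md *.txt 2>/dev/null
```

```text
h.py
pics
```

A tube hangs at y≈-0.4, with z from about 0.31 to 0.41, between the start pose and the work. I'll lift over it.

>>> {"fn": "apply_moves", "kwargs": {"targets": [{"dp":[0,0,0.03],"yaw":0},{"dp":[0,0,0.06],"yaw":0},{"dp":[0,0,0.09],"yaw":0},{"dp":[0,0,0.12],"yaw":0},{"dp":[0,0,0.15],"yaw":0},{"dp":[0,0,0.18],"yaw":0},{"dp":[0,0,0.21],"yaw":0},{"dp":[0,0,0.23],"yaw":0},{"dp":[0,0,0.23],"yaw":0}], "grip": -1}}

```text
time_s: 0.85
tcp_pos: [0.2762, -0.6166, 0.4836]
eef_rot: [-179.6, 0.0, -155.8]
contact_force: [-0.4, 0.9, 1.0]
gripper_width: 0.0874
gripper_force: 0.0
```

>>> {"fn": "apply_moves", "kwargs": {"targets": [{"dp":[0.0135,0.029,0],"yaw":-2.2},{"dp":[0.027,0.058,0],"yaw":-4.4},{"dp":[0.0405,0.0875,0],"yaw":-6.6},{"dp":[0.054,0.117,0],"yaw":-8.8},{"dp":[0.067,0.146,0],"yaw":-11},{"dp":[0.081,0.175,0],"yaw":-13.2},{"dp":[0.094,0.204,0],"yaw":-15.4},{"dp":[0.108,0.233,0],"yaw":-17.6},{"dp":[0.121,0.263,0],"yaw":-19.8},{"dp":[0.135,0.292,0],"yaw":-22},{"dp":[0.148,0.321,0],"yaw":-24.2},{"dp":[0.162,0.35,0],"yaw":-26.4},{"dp":[0.175,0.38,0],"yaw":-28.6},{"dp":[0.188,0.409,0],"yaw":-30.8},{"dp":[0.202,0.438,0],"yaw":-33},{"dp":[0.2153,0.467,0],"yaw":-35.07},{"dp":[0.2153,0.467,0],"yaw":-35.07},{"dp":[0.2153,0.467,0],"yaw":-35.07}]}}

```text
time_s: 2.35
tcp_pos: [0.492, -0.1473, 0.4777]
eef_rot: [-180.0, -0.1, 169.3]
contact_force: [-0.4, -0.9, 0.7]
gripper_width: 0.0875
gripper_force: 0.0
```

>>> {"fn": "apply_moves", "kwargs": {"targets": [{"dp":[0,0,-0.03],"yaw":0},{"dp":[0,0,-0.06],"yaw":0},{"dp":[0,0,-0.09],"yaw":0},{"dp":[0,0,-0.12],"yaw":0},{"dp":[0,0,-0.15],"yaw":0},{"dp":[0,0,-0.18],"yaw":0},{"dp":[0,0,-0.21],"yaw":0},{"dp":[0,0,-0.24],"yaw":0},{"dp":[0,0,-0.27],"yaw":0},{"dp":[0,0,-0.3],"yaw":0},{"dp":[0,0,-0.32],"yaw":0},{"dp":[0,0,-0.335],"yaw":0},{"dp":[0,0,-0.335],"yaw":0}]}}

```text
time_s: 3.43
tcp_pos: [0.489, -0.1497, 0.1403]
eef_rot: [-179.9, -0.3, 169.0]
contact_force: [-1.3, 0.2, -1.1]
gripper_width: 0.0874
gripper_force: 0.0
```

Run:
```python
from h import *
c=cap('side','s1'); s=get_state(); print(s['tcp_pos'],s['eef_rot'])
a=c['image'][80:260,230:440,::-1]; cv2.imwrite('pics/s1c.png',cv2.resize(a,(700,600),interpolation=cv2.INTER_CUBIC))
```

```text
[ 0.49014656 -0.14972362  0.14223264] [-179.94434544   -0.20551912  169.04732169]
```

View pics/s1c.png

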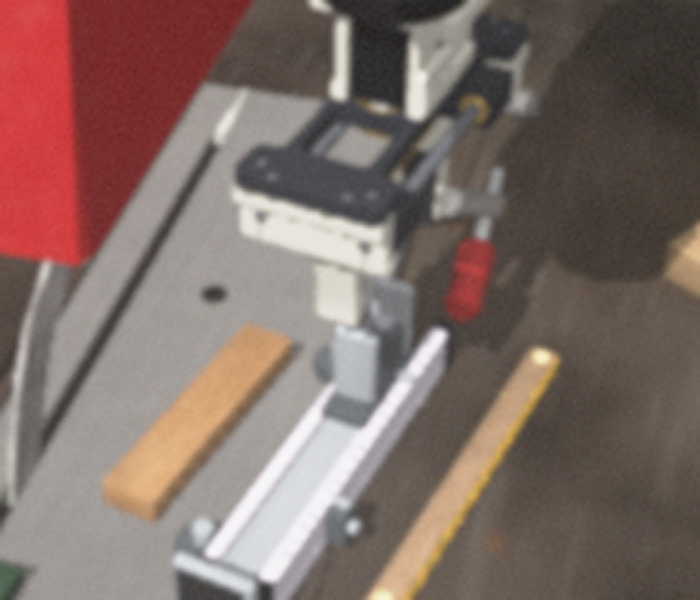

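The fingers straddle the two plates (tab at about 355,365 in the crop) and are aligned with the rail. I'll descend.

>>> {"fn": "apply_moves", "kwargs": {"targets": [{"dp":[0,0,-0.015],"yaw":0},{"dp":[0,0,-0.03],"yaw":0},{"dp":[0,0,-0.045],"yaw":0},{"dp":[0,0,-0.06],"yaw":0},{"dp":[0,0,-0.071],"yaw":0},{"dp":[0,0,-0.071],"yaw":0},{"dp":[0,0,-0.071],"yaw":0}]}}

```text
time_s: 4.07
tcp_pos: [0.492, -0.1493, 0.0734]
eef_rot: [-180.0, 0.0, 169.1]
contact_force: [0.4, -0.0, -0.1]
gripper_width: 0.0872
gripper_force: 0.0
```

>>> {"fn": "apply_moves", "kwargs": {"targets": [{"dp":[0,0,0],"yaw":0},{"dp":[0,0,0],"yaw":0},{"dp":[0,0,0],"yaw":0},{"dp":[0,0,0],"yaw":0},{"dp":[0,0,0],"yaw":0},{"dp":[0,0,0],"yaw":0}], "grip": -0.5, "squeeze": 20}}

```text
time_s: 4.57
tcp_pos: [0.4917, -0.1488, 0.0728]
eef_rot: [180.0, 0.0, 169.1]
contact_force: [0.1, -0.1, -0.7]
gripper_width: 0.0659
gripper_force: 0.0
```

>>> {"fn": "apply_moves", "kwargs": {"targets": [{"dp":[0.0015,0.008,0],"yaw":0},{"dp":[0.003,0.016,0],"yaw":0},{"dp":[0.0046,0.024,0],"yaw":0},{"dp":[0.0062,0.032,0],"yaw":0},{"dp":[0.0077,0.04,0],"yaw":0},{"dp":[0.0093,0.048,0],"yaw":0},{"dp":[0.0108,0.056,0],"yaw":0},{"dp":[0.0123,0.064,0],"yaw":0},{"dp":[0.0139,0.072,0],"yaw":0},{"dp":[0.0154,0.08,0],"yaw":0},{"dp":[0.017,0.088,0],"yaw":0},{"dp":[0.0185,0.096,0],"yaw":0},{"dp":[0.02,0.104,0],"yaw":0},{"dp":[0.021,0.109,0],"yaw":0},{"dp":[0.0216,0.112,0],"yaw":0},{"dp":[0.0216,0.112,0],"yaw":0},{"dp":[0.0216,0.112,0],"yaw":0},{"dp":[0.0216,0.112,0],"yaw":0}]}}

```text
time_s: 6.07
tcp_pos: [0.5134, -0.0367, 0.0726]
eef_rot: [-180.0, 0.0, 169.1]
contact_force: [2.0, -3.6, -0.8]
gripper_width: 0.0659
gripper_force: 1.8
```

Run:
```python
from h import *
c=cap('side','s2'); s=get_state(); print(s['tcp_pos'],s['contact_force'])
f=lambda i:cv2.resize(i[:,:,::-1],(400,400),interpolation=cv2.INTER_CUBIC)
t=cap('top','t2')
cv2.imwrite('pics/s2c.png',np.hstack([f(c['image'][205:255,310:360]),f(t['image'][190:240,280:330])]))
```

```text
[ 0.51333642 -0.03680508  0.07262426] [ 1.4695835  -2.94009074 -0.42702058]
```

View pics/s2c.png

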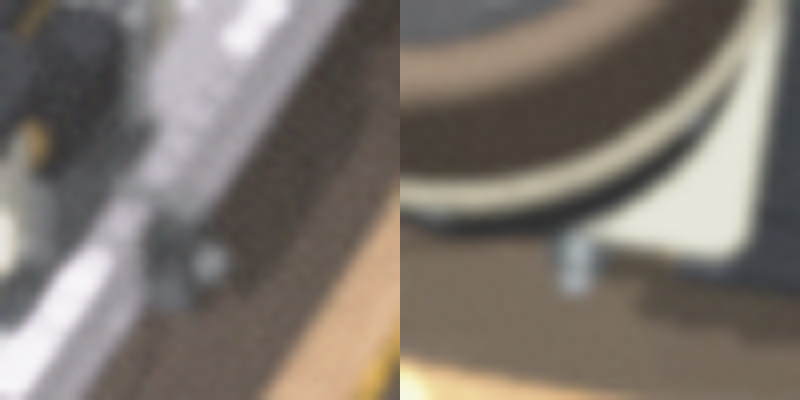

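Run:
```python
from h import *
S=dict(np.load('pics/s2.npz'));i=S['image'][218:243,316:346,::-1]
o=np.array([.5023,-.1003,0]);th=np.radians(-10.91);d=np.array([-np.sin(th),np.cos(th),0]);ex=np.array([d[1],-d[0],0])
a=cv2.resize(i,None,fx=24,fy=24,interpolation=cv2.INTER_CUBIC).astype(float)
a=np.clip((a-40)*1.7,0,255).astype(np.uint8)
def pj(x,y,z):
    p=S['R']@(o+x*ex+y*d+np.array([0,0,z]))+S['t'];u=S['cx']+S['fx']*p[0]/p[2];v=S['cy']+S['fy']*p[1]/p[2]
    return int((u+.5-316)*24-.5),int((v+.5-218)*24-.5)
for y in(.0415,.0465,.0515,.0565,.0615): cv2.line(a,pj(-.014,y,.039),pj(-.018,y,.039),(0,0,255),1);cv2.line(a,pj(-.034,y,.039),pj(-.038,y,.039),(0,0,255),1)
cv2.circle(a,pj(-.021,.0515,.039),4,(0,255,0),1)
cv2.imwrite('pics/s2d.png',a)
```

```text
(no output)
```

View pics/s2d.png

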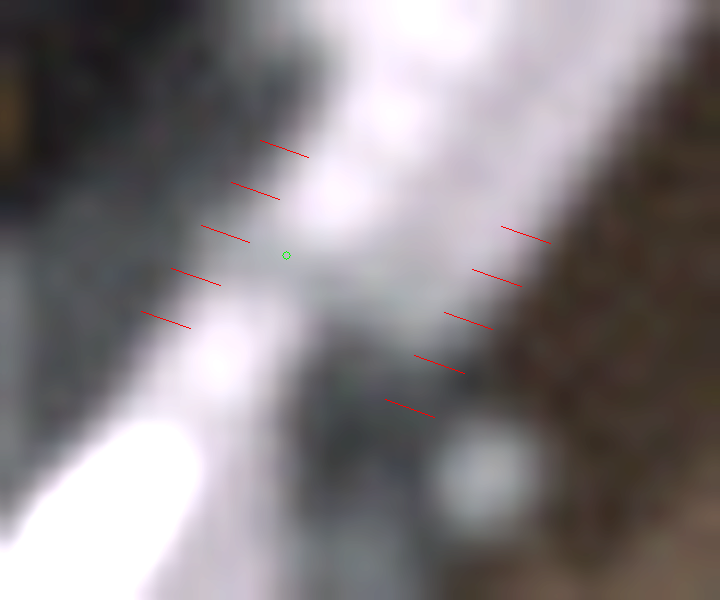

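The bar of the leg pointer (around 290,270) lines up with the rider pointer (400,310) to within about 1 mm. Next I'll close in small steps, backing the tool off by half the closing each time.

>>> {"fn": "apply_moves", "kwargs": {"targets": [{"dp":[-0.0003,-0.0015,0],"yaw":0},{"dp":[-0.0006,-0.003,0],"yaw":0},{"dp":[-0.0006,-0.003,0],"yaw":0},{"dp":[-0.0006,-0.003,0],"yaw":0}], "grip": -0.364, "squeeze": 25}}

```text
time_s: 6.5
tcp_pos: [0.5126, -0.0403, 0.0726]
eef_rot: [-180.0, 0.0, 169.1]
contact_force: [2.2, -6.1, -0.5]
gripper_width: 0.0598
gripper_force: 2.6
```

>>> {"fn": "apply_moves", "kwargs": {"targets": [{"dp":[-0.0003,-0.0015,0],"yaw":0},{"dp":[-0.0006,-0.003,0],"yaw":0},{"dp":[-0.0006,-0.003,0],"yaw":0},{"dp":[-0.0006,-0.003,0],"yaw":0}], "grip": -0.227}}

```text
time_s: 6.83
tcp_pos: [0.5121, -0.0432, 0.0726]
eef_rot: [-180.0, 0.0, 169.1]
contact_force: [1.8, -5.6, -1.2]
gripper_width: 0.0538
gripper_force: 8.6
```

>>> {"fn": "apply_moves", "kwargs": {"targets": [{"dp":[-0.0003,-0.0015,0],"yaw":0},{"dp":[-0.0006,-0.003,0],"yaw":0},{"dp":[-0.0006,-0.003,0],"yaw":0},{"dp":[-0.0006,-0.003,0],"yaw":0}], "grip": -0.091}}

```text
time_s: 7.17
tcp_pos: [0.5115, -0.0462, 0.0726]
eef_rot: [-180.0, 0.0, 169.1]
contact_force: [2.8, -5.6, 0.8]
gripper_width: 0.0482
gripper_force: 8.6
```

>>> {"fn": "apply_moves", "kwargs": {"targets": [{"dp":[-0.0003,-0.0015,0],"yaw":0},{"dp":[-0.0006,-0.003,0],"yaw":0},{"dp":[-0.0006,-0.003,0],"yaw":0},{"dp":[-0.0006,-0.003,0],"yaw":0}], "grip": 0.045}}

```text
time_s: 7.5
tcp_pos: [0.5109, -0.0492, 0.0726]
eef_rot: [-180.0, 0.0, 169.1]
contact_force: [1.5, -6.5, -0.3]
gripper_width: 0.0421
gripper_force: 8.6
```

>>> {"fn": "apply_moves", "kwargs": {"targets": [{"dp":[-0.0002,-0.0008,0],"yaw":0},{"dp":[-0.0002,-0.001,0],"yaw":0},{"dp":[-0.0002,-0.001,0],"yaw":0},{"dp":[-0.0002,-0.001,0],"yaw":0},{"dp":[-0.0002,-0.001,0],"yaw":0},{"dp":[-0.0002,-0.001,0],"yaw":0}], "grip": 0.4}}

```text
time_s: 8.0
tcp_pos: [0.5107, -0.05, 0.0726]
eef_rot: [180.0, 0.0, 169.1]
contact_force: [2.3, -5.4, 0.9]
gripper_width: 0.0395
gripper_force: 25.0
```

Run:
```python
from h import *
S=cap('side','s3'); s=get_state(); print(s['tcp_pos'],s['contact_force'],s['gripper_width'],s['gripper_force'])
i=S['image'][218:243,316:346,::-1]
o=np.array([.5023,-.1003,0]);th=np.radians(-10.91);d=np.array([-np.sin(th),np.cos(th),0]);ex=np.array([d[1],-d[0],0])
a=cv2.resize(i,None,fx=24,fy=24,interpolation=cv2.INTER_CUBIC).astype(float)
a=np.clip((a-40)*1.7,0,255).astype(np.uint8)
def pj(x,y,z):
    p=S['R']@(o+x*ex+y*d+np.array([0,0,z]))+S['t'];u=S['cx']+S['fx']*p[0]/p[2];v=S['cy']+S['fy']*p[1]/p[2]
    return int((u+.5-316)*24-.5),int((v+.5-218)*24-.5)
for y in(.0415,.0465,.0515,.0565,.0615): cv2.line(a,pj(-.014,y,.039),pj(-.018,y,.039),(0,0,255),1);cv2.line(a,pj(-.034,y,.039),pj(-.038,y,.039),(0,0,255),1)
cv2.imwrite('pics/s3d.png',a)
print('horn face y',(s['tcp_pos']-o)@d-s['gripper_width']/2)
```

```text
[ 0.51075644 -0.0499929   0.07266871] [ 2.65546582 -5.90306432 -0.07636404] 0.039687948154841925 24.98033970594406
horn face y 0.031154382582717566
```

View pics/s3d.png

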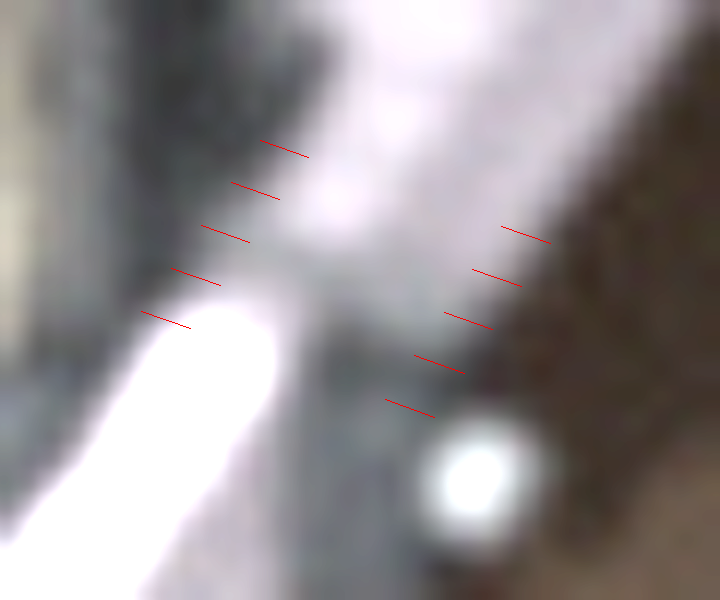

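The grip has stopped at 39.7 mm, so the cam is closed, at 25 N. The leg pointer (about 280,270) still meets the rider pointer (400,310).

```bash
python3 -c "
from plant import r
print(r.close_job())"
```

```text
the job is handed in; nothing more can be done
None
```

The job is handed in (no verdict came back): the leg is at the mark to within about 1–2 mm by camera, the cam reads fully closed at 39.7 mm, and the fingers still pinch horn and tab at 25 N.

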